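# Feed a T-section along the guides and under the jig's grille

### The job

Take the aluminium T-section offcut (not the L-shaped one), lay it on its flat flange between the guides of the jig, web up, and slide it lengthwise under the grille until its end is fully home against the jig's end stop. Let go of it, and leave the other things on the bench where they are.

Things in the scene. Friction and masses are not known exactly. Their poses are not given: they have to be found in the camera images.
- tee_center (a point): Centre (half-way up, 29 mm above the underside) of the loose aluminium T-section, left or right of the jig, 120 mm long (its x), 58 mm high, about 0.35 kg: flat flange 60 mm wide (its y), 8 mm thick, below; web 12 mm thick, 50 mm high, upright along the middle of its whole length. Same either way round; starts flange down. The L-shaped offcut lies on the other side.
- jig: Fixed grey steel jig; place and yaw vary. Its x runs along the guides from mouth to end stop, to the robot's left (within 0.25 rad); z up. Origin at bench level on the centre line, below the front face of the grille's front beam. Base plate 170 mm wide, x = -140 to 145 mm, its top (the sliding floor) at z = 10 mm. The T-section fully home has its centre at x = 68 mm, its near end at x = 8 mm.
- jig_mouth (a point): On the sliding floor, centre line, where the guides begin (jig x = -111 mm). The two guides stand 16 mm above the floor. Their inner faces are about 118 mm apart here, closing evenly to 66 mm at jig x = -5 mm, then straight and parallel, 66 mm apart, up to the end stop.
- jig_beam (a point): Middle of the lower front edge of the grille's front beam (jig x = 0, z = 85 mm: 75 mm above the sliding floor). Beam: 24 mm deep in x, 25 mm high, 160 mm wide, on posts whose inner faces are 120 mm apart. Behind it, cross bars with gaps of 15 mm or less, up to the end stop: no gripper gets in from above. For the last of the push lean the tool back towards the mouth, 30 to 45 degrees, to reach in under the beam.
- jig_stop (a point): On the sliding floor, centre line, at the face of the fixed end stop (jig x = 128 mm), 74 mm wide, 45 mm above the floor. Fully home, the T-section's centre is 60 mm short of it.
- angle: Bystander: loose L-shaped aluminium angle offcut, 120 x 60 x 58 mm, its upright leg along one edge. Origin at the centre of its underside.
- pipe_end: Bystander: standing steel pipe end, 60 mm across, 45 mm high, near the robot, left. Origin at the centre of its underside.
- disc: Bystander: dark grinding disc lying flat, 116 mm across, 6 mm thick, near the robot, right. Origin at the centre of its underside.
- square: Bystander: steel magnetic welding square (triangle of bars about 110 mm on the legs, 16 mm thick), beyond and left of the jig. Origin on its underside, at the middle of one leg.
- hammer: Bystander: hammer lying on the bench, far left. Origin on its underside.
- wrench: Bystander: wrench lying on the bench, far right. Origin on its underside.
- can: Bystander: closed plain grey can, 64 mm across, 170 mm high, standing far right. Origin at the centre of its underside.

How it is judged:
At the end, for the whole second after the job is handed in: The T-section lies at rest and released on the jig's floor, flange down and web up (within 0.06 rad), between the guides and along them (within 6 mm sideways and 0.1 rad), under the grille, with its far end within 4 mm of the end stop (x of tee_center in the frame of jig between 0.064 and 0.071 m and y of tee_center in the frame of jig between -0.006 and 0.006 m and z of tee_center in the frame of jig between 0.035 and 0.043 m and angle between tee_center's own z axis and vertical below 0.06 rad and angle between the x axis of tee_center and the x axis of jig, either way round below 0.1 rad and linear speed of tee below 0.01 m/s); the robot touches nothing.
It fails at once if one of the other things on the bench (angle offcut, pipe end, disc, square, hammer, wrench, can) is moved more than 30 mm (distance of any of angle, pipe_end, disc, square, hammer, wrench, can from where it was at the start of the episode above 0.03 m).
It also fails if it takes over 58 s, if anything falls off the work surface, if the arm or the gripper's body presses on something with over 40 N, if the wrist force passes 120 N, or if a joint passes its speed limit or range.

### The arm

A 6-joint arm with a two-finger parallel gripper is mounted at the origin on the work surface. World frame = base frame: x ahead of the robot, y to its left, z up, the work surface at z = 0. Lengths are in m, angles in rad, forces in N, time in s.
With the tool pointing down it reaches from about 0.375 to 0.975 m from the base axis. Payload 3.8 kg.
Tool frame: the origin (TCP) lies on the centre line of the jaws, within the pads' length; the fingertips stand 8 mm ahead of it and the grasp point (between the pads) lies 11 mm behind it; z points along the fingers, y is the direction in which the jaws open and shut (so a half turn about z gives the same grasp; the last joint's range is limited). The gripper opens to 85 mm and grips with 20 to 120 N. Pads are 22 mm wide; open, the fingers measure 114 mm over their backs; the gripper's body (76 mm by 85 mm) begins 54 mm behind the grasp point. The pads swing forward as they close: fully open they stand 13 mm farther back than shut.
Start: joints at [-1.155, 0.264, 1.604, -0, 1.274, -0.037], TCP at [0.295, -0.607, 0.239] pointing down, gripper open.
Joint ranges: [-2.63, 2.63], [-0.94, 2.18], [0.31, 2.57], [-1.31, 4.45], [0, 2.66], [-2.55, 2.55]. Speed limits (rad/s): [2.57, 2.57, 3.14, 3.14, 3.14, 3.14].

### API

Orientations are given as a rotation vector (axis times angle).
In Python, from workcell import bot gives the robot as it stands.
- The arm moves only by the tool arm_command, never from a script. Its arguments are lists of equal length, an entry for each row: "slide": the shift along the tool's x, y, z in m, a list of three; "angular": the turn, a rotation vector about the tool's x, y, z in degrees, a list of three; "hand": the finger opening in m, from 0 to 0.0854. A call has exactly 8 rows; each row shifts and turns the pose as measured when the row begins, along the tool's axes as they then stand; what a row does not reach is not made up. A row lasts 1/10 s, in which the tool goes at most 50 mm and 8.59 degrees, less where a joint would pass 70% of its speed; a pose out of reach is approached as far as the arm can. A call is refused whole if a number of a shift passes 0.05 or a number of a turn 8.59, either way. A call with a gripper value outside its range is refused whole. The fingers move at their own pace and stop on an object; "squeeze" is the grip in N (left out, the last holds). Time passes only in rows, so rows that do not move let the fingers close, or fill a call up. It gives the time, the measured TCP pose, the force and the opening at its end, in the units of the state.
- bot.read_state(): the state, without advancing time (a new reading comes with each control period).
- bot.read_camera(name): name is "scene" or "top"; returns the picture (480x640x3 uint8, red, green, blue); there is no depth.
- bot.get_calibration(name): a dict with "fx", "fy", "cx", "cy" (pixels), "k1" (the pictures are not rectified: a ray, as slopes to the right and down, at radius r is drawn at 1 + k1 r^2 times it, then the intrinsics apply), "R" (3x3) and "t" (3): a world point X has camera coordinates R X + t. Camera axes: x right, y down, z forward; pixel columns grow to the right and rows downward; lengths in m; the calibration is good to about 2 mm. A picture is of the moment at which its call begins. get_calibration takes no time and is no camera call.
- bot.finish_job(): hands the job in, once; it reports no verdict.
The state is a dict: "time": time; "q": joint angles; "joint_vel": joint speeds; "joint_torque": joint torques, N m; "tool_pos": TCP position; "tcp_rot": TCP orientation; "wrist_force": force on the tool from outside, world axes, zero at the start; "torque": the same for the moment, N m; "width": opening from 0.0 (shut) to 1.0 (fully open).
Only numpy, scipy, OpenCV 4.12 (cv2) and the standard library are available. Lean on these libraries where they do the work, as an engineer would, in place of code of your own. Each camera call takes 0.05 s, during which the arm holds its last target.

## Working session

There is one attempt and no reset: what is moved stays moved. The work goes in short steps, Python scripts to look and compute and a tool call to move; the robot and the scene stay as the last step left them, time stands still between calls to the robot, and variables do not carry over. Pictures are saved under pics/ and viewed, and the job is handed in when it is done.

Besides the shell and the picture viewer there is one more tool, called after ">>>" as a command line: name --argument value ..., lists and objects as JSON in quotes. arm_command: Moves the arm, as the interface text tells. Its arguments: {"type":"object","properties":{"slide":{"type":"array","items":{"type":"array","items":{"type":"number"}}},"angular":{"type":"array","items":{"type":"array","items":{"type":"number"}}},"hand":{"type":"array","items":{"type":"number"}},"squeeze":{"type":"number"}},"required":["slide","angular","hand"]}

```bash
ls; mkdir -p pics
python3 - <<'E'
from workcell import bot
import cv2
print(bot.read_state())
for n in("scene","top"):
    c=bot.get_calibration(n);print(n,c)
    cv2.imwrite(f"pics/{n}0.png",bot.read_camera(n)[:,:,::-1])
E
```

```text
pics
{'time': 0.0, 'q': array([-1.15488225e+00,  2.64763847e-01,  1.60537770e+00,  1.77380258e-05,
        1.27368079e+00, -3.68703502e-02]), 'joint_vel': array([ 0.00051391, -0.00025651,  0.00075211, -0.00115432, -0.00086053,
        0.00029685]), 'joint_torque': array([ 1.92803786e-04, -5.15108728e+01, -3.67313433e+01, -3.89698116e-04,
        1.28057058e-02, -1.16713713e-05]), 'tool_pos': array([ 0.29502811, -0.60632307,  0.23795279]), 'tcp_rot': array([-3.05929201e+00, -7.04671921e-01,  6.33210516e-04]), 'wrist_force': array([0.85769424, 0.72053013, 0.2952333 ]), 'torque': array([0.01162439, 0.00381503, 0.02438877]), 'width': 0.9964105292776214}
scene {'fx': 467.2774527426403, 'fy': 467.2774527426403, 'cx': 325.6004429744716, 'cy': 233.32834425943676, 'k1': -0.014127038450559857, 'R': array([[ 0.79026148,  0.61262708, -0.01322308],
       [ 0.49978316, -0.65688334, -0.56455387],
       [-0.35454702,  0.43953651, -0.8252903 ]]), 't': array([-0.4212235 , -0.19799189,  1.37157907])}
top {'fx': 460.47751137119565, 'fy': 460.47751137119565, 'cx': 319.2811677515461, 'cy': 236.92814681133854, 'k1': -0.11355358316462356, 'R': array([[-0.00699247, -0.99990416, -0.01194891],
       [-0.99498054,  0.00814989, -0.09973619],
       [ 0.09982401,  0.01119153, -0.99494217]]), 't': array([0.00960717, 0.5187933 , 1.34628956])}
```

View pics/scene0.png

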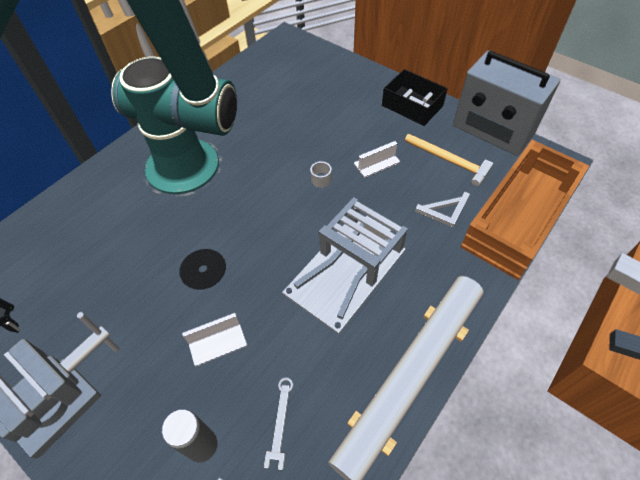

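View pics/top0.png

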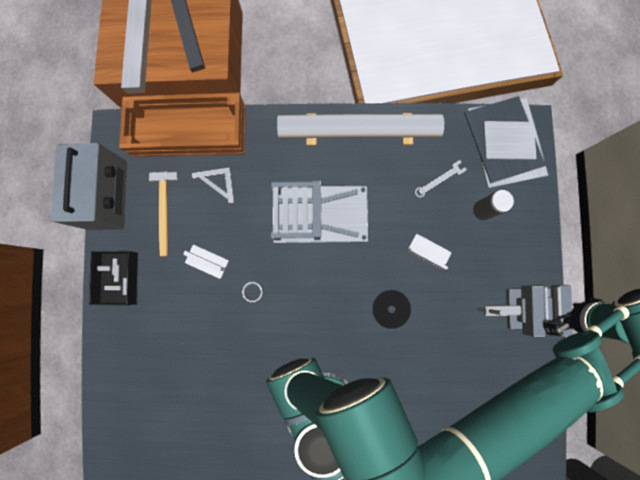

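Run:
```python
import cv2,numpy as np
t=cv2.imread("pics/top0.png");s=cv2.imread("pics/scene0.png")
def z(i,x,y,w,h,W=400,H=300):return cv2.resize(i[y:y+h,x:x+w],(W,H),interpolation=cv2.INTER_CUBIC)
cv2.imwrite("pics/z0.png",np.vstack([np.hstack([z(t,167,231,80,60),z(t,390,221,80,60)]),np.hstack([z(s,338,128,80,60),z(s,175,305,80,60)])]))
cv2.imwrite("pics/z1.png",np.hstack([z(t,260,165,120,90),z(s,270,190,160,150)]))
```

```text
(no output)
```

View pics/z0.png

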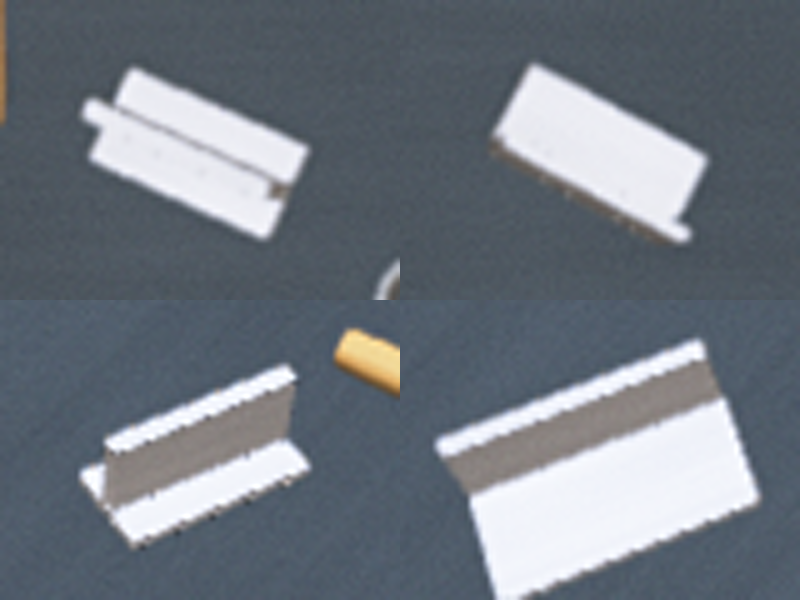

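View pics/z1.png

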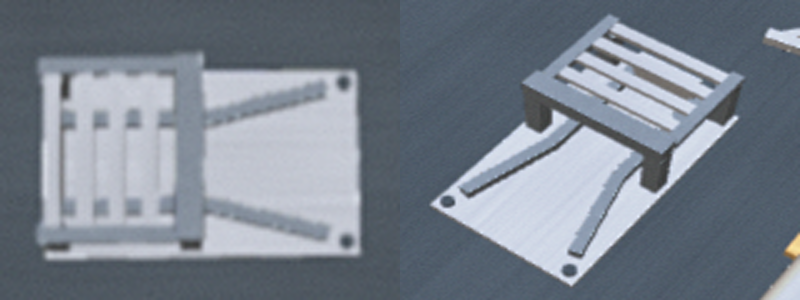

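```bash
cat > h.py <<'E'
from workcell import bot
import cv2,numpy as np
from scipy.spatial.transform import Rotation as Ro
def cal(n):
    c=bot.get_calibration(n);K=np.array([[c['fx'],0,c['cx']],[0,c['fy'],c['cy']],[0,0,1]]);return K,np.array([c['k1'],0,0,0.]),np.array(c['R']),np.array(c['t'])
def plane(n,px,z):
    K,d,R,t=cal(n);p=cv2.undistortPoints(np.array(px,float).reshape(-1,1,2),K,d)[:,0]
    r=np.c_[p,np.ones(len(p))]@R;o=-R.T@t
    return o+r*((z-o[2])/r[:,2])[:,None]
def proj(n,X):
    K,d,R,t=cal(n);return cv2.projectPoints(np.array(X,float).reshape(-1,3),cv2.Rodrigues(R)[0],t,K,d)[0][:,0]
def edge(g,a,b,f0=.15,f1=.85,N=25,w=4):
    """subpixel max-gradient points across segment a-b"""
    a=np.array(a,float);b=np.array(b,float);u=(b-a)/np.linalg.norm(b-a);n=np.array([-u[1],u[0]])
    s=np.arange(-w,w+.01,.25);out=[]
    for f in np.linspace(f0,f1,N):
        P=a+f*(b-a)+s[:,None]*n
        v=cv2.remap(g,P[:,0].astype(np.float32)[None],P[:,1].astype(np.float32)[None],cv2.INTER_LINEAR)[0]
        d=np.abs(np.gradient(cv2.GaussianBlur(v[None],(0,0),2)[0]));k=d>d.max()*.5
        out.append(a+f*(b-a)+n*(s[k]@d[k]/d[k].sum()))
    return np.array(out)
def fit(P):
    vx,vy,x,y=cv2.fitLine(P[:,:2].astype(np.float32),cv2.DIST_HUBER,0,1e-4,1e-4).ravel();return np.array([vx,vy]),np.array([x,y])
def inter(l1,l2):
    s=np.linalg.solve(np.c_[l1[0],-l2[0]],l2[1]-l1[1]);return l1[1]+s[0]*l1[0]
E
python3 - <<'E'
from h import *
g=cv2.cvtColor(cv2.imread("pics/top0.png"),cv2.COLOR_BGR2GRAY).astype(np.float32)
gs=cv2.cvtColor(cv2.imread("pics/scene0.png"),cv2.COLOR_BGR2GRAY).astype(np.float32)
def quad(n,g,c,z,name):
    L=[fit(plane(n,edge(g,c[i],c[(i+1)%4]),z)) for i in range(4)]
    C=np.array([inter(L[i-1],L[i]) for i in range(4)])
    print(name,"corners",C.round(4).tolist(),"sides",[round(float(np.linalg.norm(C[i]-C[(i+1)%4])),4) for i in range(4)],"ctr",C.mean(0).round(4),"dirs",[round(float(np.degrees(np.arctan2(l[0][1],l[0][0]))),1) for l in L])
quad("top",g,[(193.6,244.6),(229,260.6),(220.4,279),(185,262.6)],.008,"flange top")
o=np.array([260,165.]);k=120/400
T=lambda x,y:o+np.array([x,y])*k
# plate: right edge, top edge, bottom edge in top view
for nm,a,b in[("mouth edge",T(357,72),T(359,254)),("far long",T(210,71),T(355,71)),("near long",T(50,258),T(355,254))]:
    P=plane("top",edge(g,a,b,.1,.9),.010);l=fit(P);print(nm,l,np.degrees(np.arctan2(l[0][1],l[0][0])))
# scene web top edge both ends: zoom 5x, origin(338,128), image y offset 300
S=lambda x,y:np.array([338+x/5,128+(y-300)/5])
W=plane("scene",[S(105,443),S(118,452),S(288,365),S(297,377)],.058);print("web top scene",W.round(4))
F=plane("scene",[S(135,545),S(310,466)],.004);print("flange near corners scene",F.round(4))
E
```

```text
flange top corners [[0.5023999810218811, 0.3928000032901764], [0.45320001244544983, 0.2815000116825104], [0.39629998803138733, 0.30630001425743103], [0.44620001316070557, 0.4180000126361847]] sides [0.1217, 0.0621, 0.1223, 0.0616] ctr [0.4495 0.3497] dirs [66.2, -23.6, 65.9, -24.2]
mouth edge (array([0.99999803, 0.00198249], dtype=float32), array([ 0.58506227, -0.13967592], dtype=float32)) 0.113588214
far long (array([0.00258775, 0.99999666], dtype=float32), array([ 0.67704576, -0.06547555], dtype=float32)) 89.85173
near long (array([ 0.00637904, -0.9999797 ], dtype=float32), array([0.50612473, 0.00617165], dtype=float32)) -89.6345
web top scene [[0.4224 0.2962 0.058 ]
 [0.4321 0.295  0.058 ]
 [0.4704 0.4091 0.058 ]
 [0.4798 0.4041 0.058 ]]
flange near corners scene [[0.4541 0.2853 0.004 ]
 [0.5006 0.3971 0.004 ]]
```

```bash
cat >> h.py <<'E'
JO=np.array([.5917,.0003,0]);JY=np.radians(90.1)
JR=Ro.from_euler('z',JY).as_matrix()
def J(p):return JO+np.atleast_2d(p)@JR.T
def injig(p):return (np.atleast_2d(p)-JO)@JR
def plan(wps,rows=None,step=.045,ang=8):
    """wps list of (pos,R) targets; prints rows in tool axes from current pose"""
    s=bot.read_state();p=s['tool_pos'];R=Ro.from_rotvec(s['tcp_rot'])
    i=0
    for tp,tR in wps:
        tp=np.array(tp);tot=(R.inv()*tR).as_rotvec();d=tp-p
        n=max(1,int(np.ceil(max(np.linalg.norm(d)/step,np.degrees(np.linalg.norm(tot))/ang))))
        for k in range(n):
            rem=n-k
            sl=(R.inv().apply((tp-p)/rem)).round(3);an=np.degrees((R.inv()*tR).as_rotvec()/rem).round(1)
            p=p+R.apply(sl);R=R*Ro.from_rotvec(np.radians(an));i+=1
            print(i,sl.tolist(),an.tolist(),p.round(3))
        print('--')
def down(yaw,lean=0):
    "tool x at world yaw, z down; lean>0 tilts fingers forward (body back towards -x tool)"
    y=yaw;X=np.array([np.cos(y),np.sin(y),0]);Z=np.array([0,0,-1.]);Y=np.cross(Z,X)
    return Ro.from_matrix(np.c_[X,Y,Z])*Ro.from_euler('y',lean)
def show():
    s=bot.read_state();M=Ro.from_rotvec(s['tcp_rot']).as_matrix()
    print('t',round(s['time'],2),'p',s['tool_pos'].round(4),'jig',injig(s['tool_pos'])[0].round(4),'x',M[:,0].round(3),'z',M[:,2].round(3),'F',s['wrist_force'].round(1),'w',round(s['width']*.0854,4),'q',s['q'].round(2))
E
python3 - <<'E'
from h import *
jp=[(-.140,-.085,.01),(-.14,.085,.01),(.145,-.085,.01),(.145,.085,.01),(-.111,.059,.026),(-.111,-.059,.026),(-.005,.033,.026),(-.005,-.033,.026),(0,-.08,.085),(0,.08,.085),(0,-.08,.11),(0,.08,.11)]
im=[]
for n,(x,y,w,h) in(("top",(260,165,120,90)),("scene",(270,190,160,150))):
    i=cv2.imread(f"pics/{n}0.png");c=cv2.resize(i[y:y+h,x:x+w],(400,400*h//w),interpolation=cv2.INTER_CUBIC)
    for u in proj(n,J(jp)):
        q=(u-[x,y])*400/w;cv2.circle(c,tuple(int(v) for v in q),3,(0,0,255),1)
    im.append(cv2.copyMakeBorder(c,0,400-c.shape[0],0,0,cv2.BORDER_CONSTANT))
cv2.imwrite("pics/z2.png",np.hstack(im))
Rg=down(np.radians(66.1));u=np.array([np.cos(np.radians(66.1)),np.sin(np.radians(66.1))])
c=np.array([.450,.350])-.025*u;print(c)
show();plan([((.50,0,.2),Rg),((*c,.15),Rg),((*c,.032),Rg)])
E
```

```text
[0.43987146 0.32714365]
t 0.1 p [ 0.295  -0.6064  0.238 ] jig [-0.6062  0.2977  0.238 ] x [0.899 0.437 0.   ] z [-0.001  0.002 -1.   ] F [-0.1 -0.4  0.5] w 0.0853 q [-1.15  0.26  1.61  0.    1.27 -0.04]
1 [0.03, -0.03, 0.003] [-0.0, -0.0, -2.7] [ 0.309 -0.566  0.235]
2 [0.031, -0.029, 0.003] [-0.0, -0.0, -2.7] [ 0.322 -0.526  0.232]
3 [0.033, -0.027, 0.003] [-0.0, -0.0, -2.7] [ 0.336 -0.486  0.229]
4 [0.034, -0.026, 0.003] [-0.0, -0.0, -2.7] [ 0.35  -0.445  0.226]
5 [0.035, -0.024, 0.002] [-0.0, -0.0, -2.7] [ 0.364 -0.405  0.224]
6 [0.036, -0.023, 0.003] [-0.0, -0.0, -2.7] [ 0.377 -0.364  0.221]
7 [0.037, -0.021, 0.002] [-0.0, -0.0, -2.7] [ 0.39  -0.324  0.22 ]
8 [0.038, -0.019, 0.003] [-0.0, -0.0, -2.7] [ 0.404 -0.284  0.217]
9 [0.039, -0.017, 0.002] [-0.0, -0.0, -2.7] [ 0.417 -0.243  0.215]
10 [0.04, -0.015, 0.003] [-0.0, -0.0, -2.6] [ 0.432 -0.203  0.212]
11 [0.041, -0.014, 0.002] [-0.0, -0.0, -2.7] [ 0.445 -0.162  0.21 ]
12 [0.041, -0.012, 0.003] [-0.0, -0.0, -2.6] [ 0.458 -0.121  0.207]
13 [0.042, -0.01, 0.002] [-0.0, -0.0, -2.7] [ 0.472 -0.08   0.205]
14 [0.042, -0.007, 0.003] [-0.0, -0.0, -2.6] [ 0.486 -0.04   0.202]
15 [0.042, -0.006, 0.002] [-0.1, -0.1, -2.7] [ 0.5 -0.   0.2]
--
16 [0.034, -0.023, 0.006] [0.0, 0.0, 0.0] [0.493 0.04  0.194]
17 [0.034, -0.023, 0.006] [0.0, 0.0, 0.0] [0.485 0.081 0.188]
18 [0.034, -0.024, 0.006] [0.0, 0.0, 0.0] [0.477 0.122 0.182]
19 [0.035, -0.023, 0.006] [0.0, 0.0, 0.0] [0.47  0.163 0.176]
20 [0.034, -0.024, 0.006] [0.0, 0.0, 0.0] [0.462 0.204 0.17 ]
21 [0.035, -0.023, 0.007] [0.0, 0.0, 0.0] [0.455 0.245 0.163]
22 [0.034, -0.024, 0.006] [0.0, 0.0, 0.0] [0.447 0.286 0.157]
23 [0.035, -0.023, 0.007] [0.0, 0.0, 0.0] [0.44  0.327 0.15 ]
--
24 [-0.0, -0.0, 0.039] [0.0, 0.0, 0.0] [0.44  0.327 0.111]
25 [-0.0, -0.0, 0.039] [0.0, 0.0, 0.0] [0.44  0.327 0.072]
26 [-0.0, -0.0, 0.04] [0.0, 0.0, 0.0] [0.44  0.327 0.032]
--
```

View pics/z2.png

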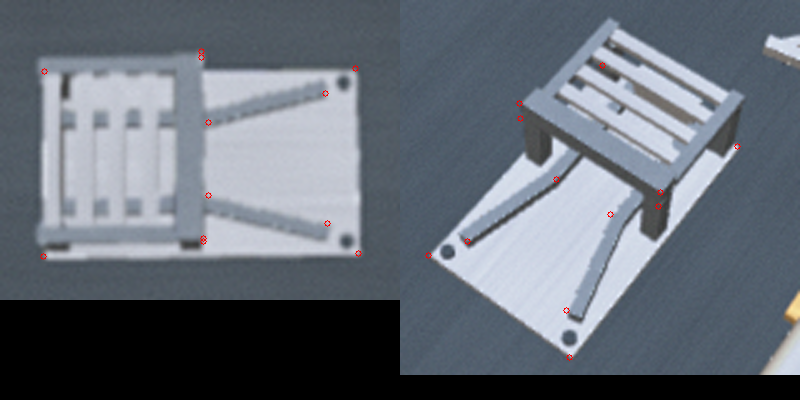

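The zooms show the T on the left (web mid-flange, top-view pixel ~207,261) and the L on the right (~430,251). The projected jig points land on plate corners, guide tips and beam edge within about a pixel in both views.

>>> arm_command --slide '[[0.03,-0.03,0.003],[0.031,-0.029,0.003],[0.033,-0.027,0.003],[0.034,-0.026,0.003],[0.035,-0.024,0.003],[0.036,-0.023,0.003],[0.037,-0.021,0.002],[0.038,-0.019,0.003]]' --angular '[[0,0,-2.7],[0,0,-2.7],[0,0,-2.7],[0,0,-2.7],[0,0,-2.7],[0,0,-2.7],[0,0,-2.7],[0,0,-2.7]]' --hand '[0.05,0.05,0.05,0.05,0.05,0.05,0.05,0.05]' --squeeze 60

```text
time: 0.9
tool_pos: [0.4018, -0.2755, 0.2096]
tcp_rot: [-2.866, -1.271, 0.003]
wrist_force: [0.2, -0.0, -0.4]
width: 0.585
```

```bash
cat > g1.py <<'E'
from h import *
Rg=down(np.radians(66.1));c=[.4399,.3271]
show();plan([((.50,0,.2),Rg),((*c,.15),Rg),((*c,.032),Rg)])
E
python3 g1.py
```

```text
t 0.9 p [ 0.4018 -0.2755  0.2096] jig [-0.2755  0.1904  0.2096] x [0.671 0.741 0.001] z [-0.004  0.005 -1.   ] F [ 0.2 -0.  -0.4] w 0.05 q [-0.65 -0.07  2.02  0.    1.19  0.08]
1 [0.039, -0.016, 0.002] [-0.1, -0.0, -2.6] [ 0.416 -0.236  0.208]
2 [0.039, -0.014, 0.001] [-0.0, -0.0, -2.6] [ 0.43  -0.197  0.207]
3 [0.04, -0.013, 0.001] [-0.1, -0.0, -2.6] [ 0.444 -0.157  0.206]
4 [0.04, -0.011, 0.002] [-0.0, -0.0, -2.6] [ 0.457 -0.118  0.204]
5 [0.041, -0.009, 0.001] [-0.1, -0.0, -2.6] [ 0.471 -0.078  0.203]
6 [0.041, -0.006, 0.002] [-0.0, -0.1, -2.6] [ 0.486 -0.04   0.201]
7 [0.042, -0.005, 0.001] [-0.1, -0.0, -2.7] [0.5 0.  0.2]
--
8 [0.034, -0.023, 0.006] [0.0, -0.0, 0.0] [0.493 0.041 0.194]
9 [0.034, -0.023, 0.006] [0.0, -0.0, 0.0] [0.486 0.081 0.188]
10 [0.034, -0.024, 0.006] [0.0, -0.0, 0.0] [0.478 0.122 0.182]
11 [0.034, -0.023, 0.006] [0.0, -0.0, 0.0] [0.47  0.162 0.176]
12 [0.035, -0.024, 0.007] [0.0, -0.0, 0.0] [0.462 0.204 0.169]
13 [0.034, -0.023, 0.006] [0.0, -0.0, 0.0] [0.455 0.244 0.163]
14 [0.035, -0.024, 0.007] [0.0, -0.0, 0.0] [0.447 0.286 0.156]
15 [0.034, -0.023, 0.006] [0.0, -0.0, 0.0] [0.44  0.327 0.15 ]
--
16 [0.0, -0.0, 0.039] [0.0, -0.0, 0.0] [0.44  0.327 0.111]
17 [0.0, -0.0, 0.04] [0.0, -0.0, 0.0] [0.44  0.327 0.071]
18 [0.0, -0.001, 0.039] [0.0, -0.0, 0.0] [0.439 0.327 0.032]
--
```

Tracking is good.

>>> arm_command --slide '[[0.039,-0.016,0.002],[0.039,-0.014,0.001],[0.04,-0.013,0.001],[0.04,-0.011,0.001],[0.041,-0.009,0.001],[0.041,-0.006,0.001],[0.042,-0.005,0.001],[0.034,-0.023,0.004]]' --angular '[[0,0,-2.6],[0,0,-2.6],[0,0,-2.6],[0,0,-2.6],[0,0,-2.6],[0,0,-2.6],[0,0,-2.7],[0,0,0]]' --hand '[0.05,0.05,0.05,0.05,0.05,0.05,0.05,0.05]'

```text
time: 1.7
tool_pos: [0.4919, 0.0561, 0.1966]
tcp_rot: [-2.614, -1.728, 0.0]
wrist_force: [0.4, 0.4, -0.2]
width: 0.59
```

```bash
sed -i 's/((.50,0,.2),Rg),//' g1.py; python3 g1.py
```

```text
t 1.7 p [0.4919 0.0561 0.1966] jig [0.0559 0.0997 0.1966] x [0.392 0.92  0.004] z [-0.004  0.007 -1.   ] F [ 0.4  0.4 -0.2] w 0.0503 q [ 0.06 -0.04  2.03  0.01  1.16  0.46]
1 [0.033, -0.022, 0.007] [-0.1, -0.0, 0.1] [0.485 0.095 0.19 ]
2 [0.033, -0.022, 0.007] [-0.0, -0.0, 0.1] [0.477 0.134 0.183]
3 [0.032, -0.022, 0.007] [-0.1, -0.0, 0.1] [0.47  0.172 0.176]
4 [0.033, -0.022, 0.007] [-0.0, -0.1, 0.1] [0.463 0.211 0.17 ]
5 [0.032, -0.022, 0.007] [-0.1, -0.0, 0.1] [0.455 0.249 0.163]
6 [0.033, -0.023, 0.006] [-0.0, -0.1, 0.2] [0.447 0.289 0.157]
7 [0.032, -0.022, 0.007] [-0.1, -0.0, 0.1] [0.44  0.327 0.15 ]
--
8 [-0.0, -0.0, 0.039] [0.0, -0.0, 0.0] [0.44  0.327 0.111]
9 [-0.0, -0.0, 0.039] [0.0, -0.0, 0.0] [0.44  0.327 0.072]
10 [-0.0, -0.0, 0.04] [0.0, -0.0, 0.0] [0.44  0.327 0.032]
--
```

>>> arm_command --slide '[[0.033,-0.022,0.007],[0.033,-0.022,0.007],[0.032,-0.022,0.007],[0.033,-0.022,0.007],[0.032,-0.022,0.007],[0.033,-0.022,0.006],[0.03,-0.021,0.005],[0,0,0]]' --angular '[[-0.1,0,0.1],[0,0,0.1],[-0.1,0,0.1],[0,-0.1,0.1],[-0.1,0,0.1],[0,-0.1,0.1],[-0.1,0,0.1],[0,0,0]]' --hand '[0.05,0.05,0.05,0.05,0.05,0.05,0.05,0.05]'

```text
time: 2.5
tool_pos: [0.4342, 0.3387, 0.147]
tcp_rot: [-2.626, -1.722, 0.004]
wrist_force: [0.3, -1.5, -0.8]
width: 0.585
```

```bash
python3 g1.py
python3 - <<'E'
from h import *
i=bot.read_camera("scene")[:,:,::-1];cv2.imwrite("pics/s1.png",cv2.resize(i[80:240,280:480],(750,600),interpolation=cv2.INTER_CUBIC))
E
```

```text
t 2.5 p [0.4342 0.3387 0.147 ] jig [0.3387 0.1569 0.147 ] x [ 0.399  0.917 -0.001] z [-0.002 -0.    -1.   ] F [ 0.3 -1.5 -0.8] w 0.0499 q [0.62 0.11 1.97 0.   1.07 1.03]
1 [-0.008, 0.01, -0.003] [-0.1, 0.1, 0.4] [0.44  0.327 0.15 ]
--
2 [-0.0, -0.0, 0.039] [-0.0, -0.0, 0.0] [0.44  0.327 0.111]
3 [-0.0, -0.0, 0.04] [-0.0, -0.0, 0.0] [0.44  0.327 0.071]
4 [-0.0, -0.0, 0.039] [-0.0, -0.0, 0.0] [0.44  0.327 0.032]
--
```

View pics/s1.png

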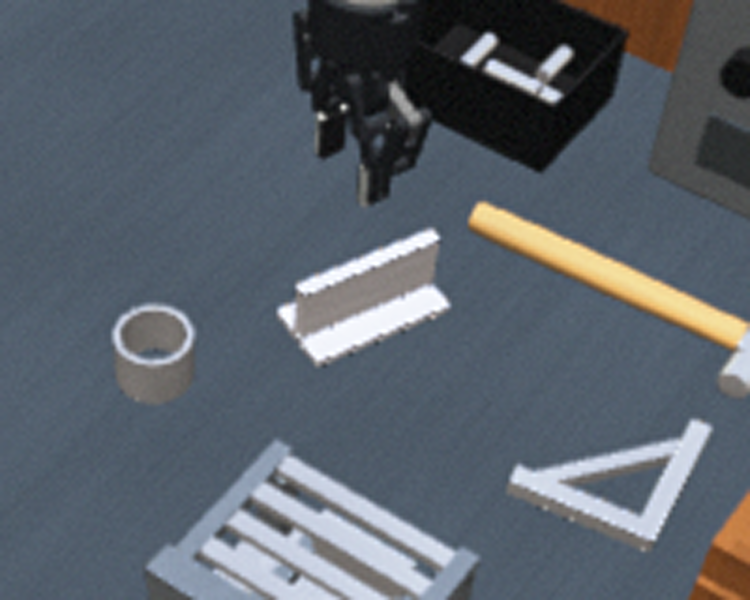

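The tool is above the T (centre ~372,290 in the zoom), with jaws across the web and the pipe end well clear. I'll correct the small offset and descend.

>>> arm_command --slide '[[-0.008,0.01,0],[0,0,0],[0,0,0.03],[0,0,0.03],[0,0,0.02],[0,0,0],[0,0,0],[0,0,0]]' --angular '[[-0.1,0.1,0.4],[0,0,0],[0,0,0],[0,0,0],[0,0,0],[0,0,0],[0,0,0],[0,0,0]]' --hand '[0.05,0.05,0.05,0.05,0.05,0.05,0.05,0.05]'

```text
time: 3.35
tool_pos: [0.4462, 0.316, 0.0686]
tcp_rot: [2.642, 1.695, 0.006]
wrist_force: [0.0, -0.3, 0.3]
width: 0.587
```

```bash
python3 g1.py
```

```text
t 3.35 p [0.4462 0.316  0.0686] jig [0.316  0.1449 0.0686] x [0.417 0.909 0.002] z [ 0.005 -0.    -1.   ] F [ 0.  -0.3  0.3] w 0.0501 q [ 0.57  0.19  2.04 -0.    0.91  1.  ]
1 [0.004, -0.005, -0.041] [0.1, -0.1, -0.4] [0.443 0.322 0.11 ]
2 [0.004, -0.005, -0.04] [0.2, -0.0, -0.3] [0.44  0.328 0.15 ]
--
3 [-0.0, 0.0, 0.039] [-0.0, -0.0, -0.0] [0.44  0.328 0.111]
4 [-0.0, 0.0, 0.039] [-0.0, -0.0, -0.0] [0.44  0.328 0.072]
5 [-0.0, 0.0, 0.04] [-0.0, -0.0, -0.0] [0.44  0.328 0.032]
--
```

>>> arm_command --slide '[[0.004,-0.005,0],[0.002,-0.003,0],[0,0,0.01],[0,0,0.01],[0,0,0.008],[0,0,0.004],[0,0,0],[0,0,0]]' --angular '[[0.1,0,-0.3],[0.1,-0.1,-0.3],[0,0,0],[0,0,0],[0,0,0],[0,0,0],[0,0,0],[0,0,0]]' --hand '[0.05,0.05,0.05,0.05,0.05,0.05,0.05,0.05]'

```text
time: 4.15
tool_pos: [0.4431, 0.3271, 0.037]
tcp_rot: [2.634, 1.711, 0.009]
wrist_force: [-0.0, 0.1, 0.7]
width: 0.585
```

```bash
sed -i 's/((\*c,.15),Rg),//' g1.py;python3 g1.py
```

```text
t 4.15 p [0.4431 0.3271 0.037 ] jig [0.3271 0.148  0.037 ] x [0.406 0.914 0.005] z [ 0.005  0.003 -1.   ] F [-0.   0.1  0.7] w 0.05 q [ 0.59  0.24  2.05 -0.    0.85  1.01]
1 [-0.001, -0.003, 0.005] [0.2, -0.3, -0.1] [0.44  0.327 0.032]
--
```

>>> arm_command --slide '[[-0.001,-0.003,0.003],[0,0,0],[0,0,0],[0,0,0],[0,0,0],[0,0,0],[0,0,0],[0,0,0]]' --angular '[[0.2,-0.3,-0.1],[0,0,0],[0,0,0],[0,0,0],[0,0,0],[0,0,0],[0,0,0],[0,0,0]]' --hand '[0.05,0.05,0.0,0.0,0.0,0.0,0.0,0.0]' --squeeze 60

```text
time: 4.95
tool_pos: [0.4404, 0.3277, 0.0345]
tcp_rot: [2.633, 1.714, 0.001]
wrist_force: [0.3, -0.4, -0.6]
width: 0.127
```

```bash
python3 g1.py
```

```text
t 4.95 p [0.4404 0.3277 0.0345] jig [0.3277 0.1507 0.0345] x [0.405 0.914 0.   ] z [ 0.001  0.    -1.   ] F [ 0.3 -0.4 -0.6] w 0.0109 q [ 0.59  0.24  2.05 -0.    0.85  1.01]
1 [-0.001, -0.0, 0.003] [0.0, -0.0, 0.0] [0.44  0.327 0.032]
--
```

>>> arm_command --slide '[[0,0,-0.01],[0,0,-0.02],[0,0,-0.035],[0,0,-0.035],[0,0,-0.035],[0,0,-0.02],[0,0,-0.01],[0,0,0]]' --angular '[[0,0,0],[0,0,0],[0,0,0],[0,0,0],[0,0,0],[0,0,0],[0,0,0],[0,0,0]]' --hand '[0,0,0,0,0,0,0,0]'

```text
time: 5.75
tool_pos: [0.4343, 0.3235, 0.2015]
tcp_rot: [2.632, 1.713, -0.027]
wrist_force: [0.8, -0.2, -4.9]
width: 0.13
```

```bash
cat > g2.py <<'E'
from h import *
show();plan([(J((-.10,0,.20))[0],down(JY))],step=.04)
E
python3 g2.py
python3 - <<'E'
from h import *
i=bot.read_camera("scene")[:,:,::-1];cv2.imwrite("pics/s2.png",cv2.resize(i[80:240,280:480],(750,600),interpolation=cv2.INTER_CUBIC))
E
```

```text
t 5.75 p [0.4343 0.3235 0.2015] jig [0.3235 0.1568 0.2015] x [ 0.404  0.914 -0.015] z [-0.014 -0.01  -1.   ] F [ 0.8 -0.2 -4.9] w 0.0111 q [ 0.59  0.05  1.92 -0.    1.19  1.01]
1 [-0.027, 0.026, 0.0] [-0.1, 0.1, -2.0] [0.447 0.288 0.202]
2 [-0.028, 0.025, 0.0] [-0.0, 0.1, -2.0] [0.46  0.253 0.202]
3 [-0.029, 0.024, 0.0] [-0.1, 0.1, -2.0] [0.473 0.218 0.202]
4 [-0.029, 0.023, 0.0] [-0.0, 0.1, -2.0] [0.486 0.183 0.202]
5 [-0.03, 0.022, 0.0] [-0.1, 0.0, -2.0] [0.499 0.148 0.202]
6 [-0.031, 0.021, 0.0] [-0.0, 0.1, -2.0] [0.512 0.113 0.202]
7 [-0.032, 0.02, 0.0] [-0.1, 0.0, -2.0] [0.525 0.078 0.202]
8 [-0.033, 0.019, 0.001] [-0.0, 0.1, -2.0] [0.538 0.042 0.201]
9 [-0.033, 0.018, 0.0] [-0.1, 0.0, -2.0] [0.551 0.007 0.202]
10 [-0.034, 0.017, 0.001] [-0.0, 0.1, -2.0] [ 0.564 -0.029  0.201]
11 [-0.034, 0.016, 0.0] [-0.1, 0.0, -2.0] [ 0.578 -0.064  0.201]
12 [-0.035, 0.015, 0.001] [-0.0, 0.1, -2.0] [ 0.592 -0.099  0.2  ]
--
```

View pics/s2.png

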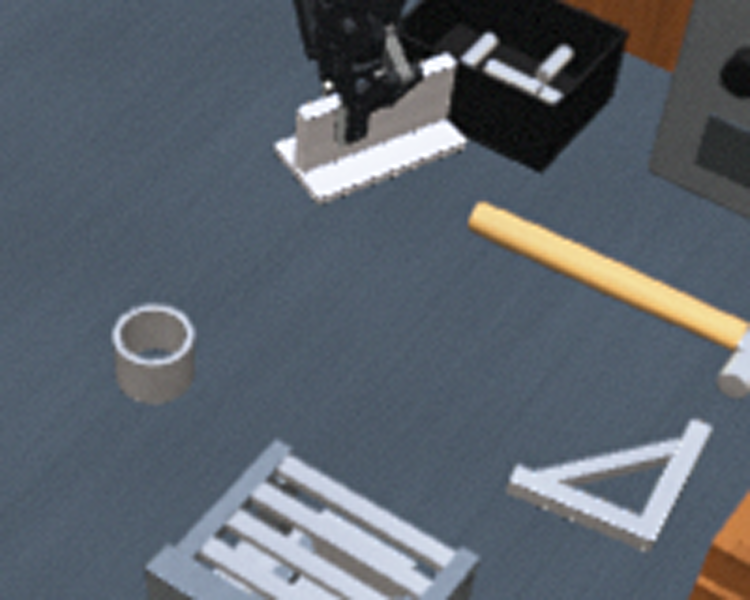

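The T is lifted and level in the jaws (web ends at ~300,110 and ~450,60), gripped towards its near end.

>>> arm_command --slide '[[-0.027,0.026,0],[-0.028,0.025,0],[-0.029,0.024,0],[-0.029,0.023,0],[-0.03,0.022,0],[-0.031,0.021,0],[-0.032,0.02,0],[-0.033,0.019,0]]' --angular '[[-0.1,0.1,-2],[0,0.1,-2],[-0.1,0.1,-2],[0,0.1,-2],[-0.1,0,-2],[0,0.1,-2],[-0.1,0,-2],[0,0.1,-2]]' --hand '[0,0,0,0,0,0,0,0]'

```text
time: 6.6
tool_pos: [0.5304, 0.0345, 0.1831]
tcp_rot: [-2.334, -2.078, 0.047]
wrist_force: [-0.1, 0.2, -4.5]
width: 0.132
```

```bash
python3 g2.py
```

```text
t 6.6 p [0.5304 0.0345 0.1831] jig [0.0343 0.0613 0.1831] x [ 0.115  0.993 -0.012] z [-0.033 -0.008 -0.999] F [-0.1  0.2 -4.5] w 0.0112 q [ 0.02  0.06  1.95 -0.01  1.17  0.14]
1 [-0.032, 0.019, -0.004] [-0.5, 0.1, -1.7] [0.546 0.001 0.187]
2 [-0.032, 0.018, -0.004] [-0.4, 0.2, -1.7] [ 0.561 -0.033  0.191]
3 [-0.033, 0.017, -0.005] [-0.5, 0.1, -1.7] [ 0.576 -0.067  0.196]
4 [-0.033, 0.017, -0.004] [-0.4, 0.2, -1.6] [ 0.592 -0.1    0.2  ]
--
```

>>> arm_command --slide '[[-0.032,0.019,-0.004],[-0.032,0.018,-0.004],[-0.033,0.017,-0.004],[-0.02,0.01,-0.002],[-0.005,0.002,0],[0,0,0],[0,0,0],[0,0,0]]' --angular '[[-0.5,0.1,-1.7],[-0.4,0.2,-1.7],[-0.5,0.1,-1.7],[-0.4,0.2,-1.6],[0,0,0],[0,0,0],[0,0,0],[0,0,0]]' --hand '[0,0,0,0,0,0,0,0]'

```text
time: 7.4
tool_pos: [0.5796, -0.1001, 0.178]
tcp_rot: [-2.205, -2.205, 0.027]
wrist_force: [-0.2, -0.1, -5.1]
width: 0.127
```

```bash
cat > g3.py <<'E'
from h import *
import sys
a=[float(v) for v in sys.argv[1:]]
show();plan([(J(a[:3])[0],down(JY,np.radians(a[3]) if len(a)>3 else 0))],step=.03)
E
python3 g3.py -.1 0 .1
```

```text
t 7.4 p [ 0.5796 -0.1001  0.178 ] jig [-0.1004  0.0123  0.178 ] x [0.    1.    0.004] z [-0.029  0.004 -1.   ] F [-0.2 -0.1 -5.1] w 0.0109 q [-0.21  0.17  1.84 -0.    1.17 -0.21]
1 [0.0, 0.005, 0.026] [-0.5, -0.1, -0.0] [ 0.584 -0.1    0.152]
2 [0.0, 0.005, 0.026] [-0.6, -0.1, -0.1] [ 0.588 -0.1    0.126]
3 [0.0, 0.004, 0.026] [-0.5, -0.1, -0.0] [ 0.592 -0.1    0.1  ]
--
```

>>> arm_command --slide '[[0,0.005,0.01],[0,0.005,0.024],[0,0.003,0.024],[0,0,0.012],[0,0,0.004],[0,0,0],[0,0,0],[0,0,0]]' --angular '[[-0.5,-0.1,0],[-0.6,-0.1,-0.1],[-0.5,-0.1,0],[0,0,0],[0,0,0],[0,0,0],[0,0,0],[0,0,0]]' --hand '[0,0,0,0,0,0,0,0]'

```text
time: 8.2
tool_pos: [0.5929, -0.0942, 0.1014]
tcp_rot: [2.21, 2.228, 0.004]
wrist_force: [0.9, -0.4, -4.8]
width: 0.131
```

```bash
python3 g3.py -.1 0 .05;python3 - <<'E'
from h import *
i=bot.read_camera("scene")[:,:,::-1];cv2.imwrite("pics/s3.png",cv2.resize(i[180:340,250:450],(750,600),interpolation=cv2.INTER_CUBIC))
E
```

```text
t 8.2 p [ 0.5929 -0.0942  0.1014] jig [-0.0945 -0.0011  0.1014] x [-0.008  1.    -0.001] z [ 0.004 -0.001 -1.   ] F [ 0.9 -0.4 -4.8] w 0.0112 q [-0.2   0.24  1.9   0.    1.   -0.21]
1 [-0.003, -0.001, 0.026] [0.1, 0.0, 0.2] [ 0.592 -0.097  0.075]
2 [-0.003, -0.0, 0.025] [0.1, 0.0, 0.2] [ 0.592 -0.1    0.05 ]
--
```

View pics/s3.png

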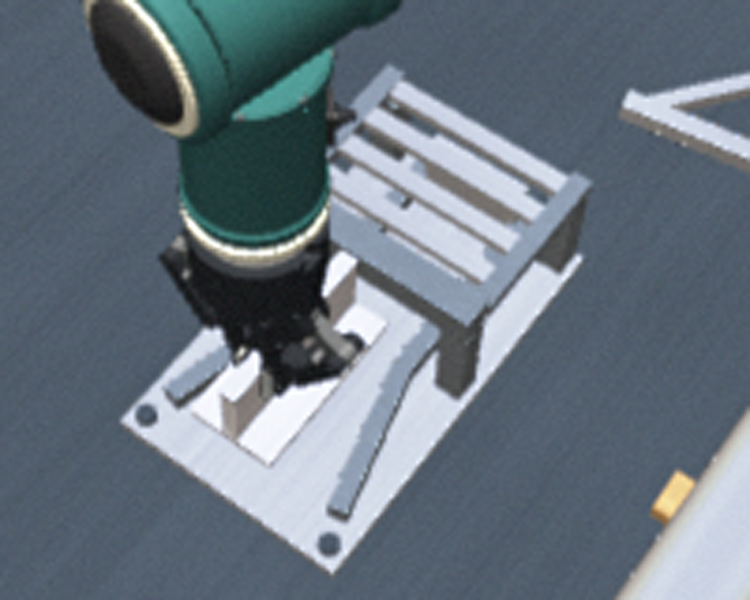

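The T is held level over the funnel, near end at ~(240,420) and guides on either side. Now lowering.

>>> arm_command --slide '[[-0.006,-0.001,0.006],[-0.003,0,0.015],[0,0,0.015],[0,0,0.01],[0,0,0.003],[0,0,0],[0,0,0],[0,0,0]]' --angular '[[0.1,0,0.2],[0.1,0,0.2],[0,0,0],[0,0,0],[0,0,0],[0,0,0],[0,0,0],[0,0,0]]' --hand '[0,0,0,0,0,0,0,0]'

```text
time: 9.05
tool_pos: [0.5928, -0.1048, 0.0488]
tcp_rot: [2.221, 2.22, 0.001]
wrist_force: [-0.2, -0.8, -4.5]
width: 0.124
```

```bash
python3 g3.py -.1 0 .045
```

```text
t 9.05 p [ 0.5928 -0.1048  0.0488] jig [-0.1051 -0.0009  0.0488] x [ 0.     1.    -0.001] z [ 0.001 -0.001 -1.   ] F [-0.2 -0.8 -4.5] w 0.0106 q [-0.22  0.31  1.93 -0.    0.9  -0.22]
1 [0.005, -0.001, 0.004] [0.1, 0.0, -0.1] [ 0.592 -0.1    0.045]
--
```

>>> arm_command --slide '[[0,-0.001,0.002],[0,0,0.002],[0,0,0],[0.008,0,0],[0.008,0,0],[0.006,0,0],[0,0,0],[0,0,0]]' --angular '[[0.1,0,0],[0,0,0],[0,0,0],[0,0,0],[0,0,0],[0,0,0],[0,0,0],[0,0,0]]' --hand '[0,0,0,0,0,0,0,0]'

```text
time: 9.85
tool_pos: [0.5933, -0.0802, 0.0467]
tcp_rot: [2.218, 2.22, 0.002]
wrist_force: [0.3, 0.3, -4.3]
width: 0.13
```

```bash
python3 g3.py -.055 0 .0445
```

```text
t 9.85 p [ 0.5933 -0.0802  0.0467] jig [-0.0805 -0.0015  0.0467] x [-0.001  1.    -0.001] z [ 0.003 -0.001 -1.   ] F [ 0.3  0.3 -4.3] w 0.0111 q [-0.18  0.31  1.94 -0.    0.9  -0.18]
1 [0.026, -0.002, 0.002] [0.2, 0.1, -0.1] [ 0.591 -0.054  0.045]
--
```

>>> arm_command --slide '[[0.008,-0.002,0.001],[0.008,0,0.001],[0.006,0,0.001],[0,0,0.001],[0,0,0],[0,0,0],[0,0,0],[0,0,0]]' --angular '[[0.2,0,-0.1],[0,0,0],[0,0,0],[0,0,0],[0,0,0],[0,0,0],[0,0,0],[0,0,0]]' --hand '[0,0,0,0,0,0,0,0]'

```text
time: 10.65
tool_pos: [0.5925, -0.0568, 0.0445]
tcp_rot: [2.216, 2.222, 0.0]
wrist_force: [-0.6, -0.9, -0.3]
width: 0.127
```

```bash
python3 g3.py -.055 0 .0445
python3 - <<'E'
from h import *
i=bot.read_camera("scene")[:,:,::-1];cv2.imwrite("pics/s4.png",cv2.resize(i[180:340,250:450],(750,600),interpolation=cv2.INTER_CUBIC))
E
```

```text
t 10.65 p [ 0.5925 -0.0568  0.0445] jig [-0.0571 -0.0007  0.0445] x [-0.003  1.    -0.002] z [ 0.002 -0.002 -1.   ] F [-0.6 -0.9 -0.3] w 0.0109 q [-0.14  0.3   1.94 -0.    0.89 -0.14]
1 [0.002, -0.001, 0.0] [0.1, 0.1, 0.1] [ 0.591 -0.055  0.045]
--
```

View pics/s4.png

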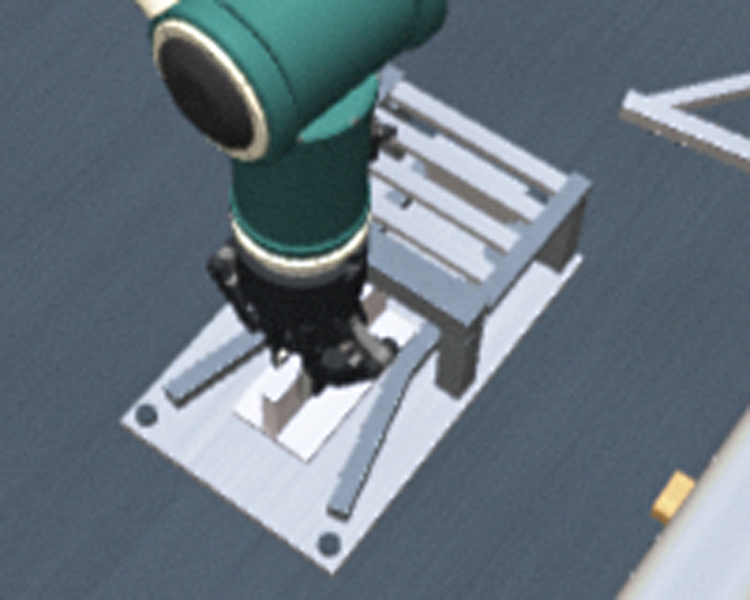

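The T is on the floor (weight gone from the wrist), its near end at ~(285,430), centred between the guides. Release and withdraw.

>>> arm_command --slide '[[0,0,0],[0,0,0],[0,0,0],[0,0,-0.005],[-0.002,0,-0.02],[-0.01,0,-0.03],[-0.02,0,-0.03],[-0.04,0,-0.01]]' --angular '[[0,0,0],[0,0,0],[0,0,0],[0,0,0],[0,0,0],[0,0,0],[0,0,0],[0,0,0]]' --hand '[0.035,0.035,0.035,0.035,0.035,0.035,0.035,0.035]'

```text
time: 11.5
tool_pos: [0.5924, -0.1262, 0.1427]
tcp_rot: [2.212, 2.229, 0.001]
wrist_force: [0.5, -0.9, 0.5]
width: 0.408
```

```bash
python3 g3.py -.19 0 .12 40
```

```text
t 11.5 p [ 0.5924 -0.1262  0.1427] jig [-0.1265 -0.0005  0.1427] x [-0.008  1.    -0.   ] z [ 0.001 -0.    -1.   ] F [ 0.5 -0.9  0.5] w 0.0348 q [-0.25  0.21  1.85  0.    1.08 -0.26]
1 [-0.011, -0.0, 0.004] [-0.0, 6.7, 0.1] [ 0.592 -0.137  0.139]
2 [-0.011, -0.0, 0.002] [-0.0, 6.7, 0.0] [ 0.593 -0.148  0.135]
3 [-0.011, -0.0, 0.001] [-0.0, 6.7, 0.1] [ 0.593 -0.158  0.132]
4 [-0.011, -0.0, 0.0] [-0.0, 6.6, 0.0] [ 0.593 -0.169  0.128]
5 [-0.011, -0.0, -0.001] [-0.0, 6.7, 0.1] [ 0.593 -0.179  0.124]
6 [-0.011, -0.001, -0.003] [-0.1, 6.6, 0.0] [ 0.592 -0.19   0.12 ]
--
```

>>> arm_command --slide '[[-0.011,0,0.004],[-0.011,0,0.002],[-0.011,0,0.001],[-0.011,0,0],[-0.011,0,-0.001],[-0.008,0,-0.002],[0,0,0],[0,0,0]]' --angular '[[0,6.7,0.1],[0,6.7,0],[0,6.7,0.1],[0,6.6,0],[0,6.7,0.1],[0,6.6,0],[0,0,0],[0,0,0]]' --hand '[0,0,0,0,0,0,0,0]'

```text
time: 12.3
tool_pos: [0.6003, -0.1966, 0.1324]
tcp_rot: [-1.805, -1.823, -0.698]
wrist_force: [0.2, -0.4, 0.4]
width: 0.0
```

```bash
python3 g3.py -.19 0 .035 40;python3 - <<'E'
from h import *
ims=[]
for n,(x,y,w,h) in(("top",(250,155,140,105)),("scene",(250,180,200,150))):
    i=bot.read_camera(n)[:,:,::-1];cv2.imwrite(f"pics/{n}5full.png",i);ims.append(cv2.resize(i[y:y+h,x:x+w],(400,300),interpolation=cv2.INTER_CUBIC))
cv2.imwrite("pics/s5.png",np.hstack(ims))
E
```

```text
t 12.3 p [ 0.6003 -0.1966  0.1324] jig [-0.1969 -0.0083  0.1324] x [-0.016  0.756  0.655] z [ 0.018  0.655 -0.756] F [ 0.2 -0.4  0.4] w 0.0 q [-0.65  0.51  1.63  0.56  1.48 -0.85]
1 [-0.015, -0.003, 0.019] [0.3, -0.2, 0.2] [ 0.598 -0.195  0.108]
2 [-0.014, -0.002, 0.02] [0.3, -0.2, 0.2] [ 0.596 -0.193  0.084]
3 [-0.015, -0.002, 0.02] [0.2, -0.2, 0.2] [ 0.595 -0.191  0.059]
4 [-0.014, -0.003, 0.019] [0.3, -0.3, 0.3] [ 0.592 -0.19   0.035]
--
```

View pics/s5.png

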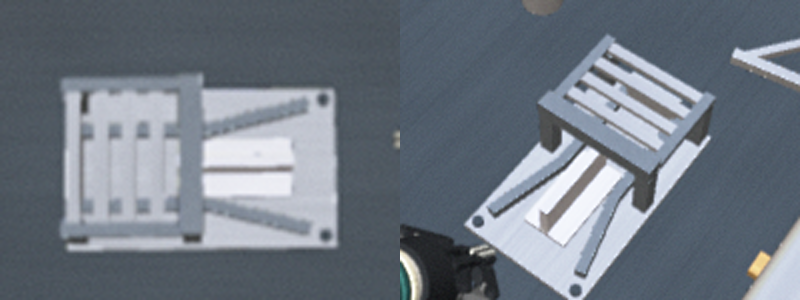

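The T lies between the guides under the beam: near end at ~(294,168) in the top zoom, aligned. The tool leans back about 41°, shut. Now lowering it behind the T.

>>> arm_command --slide '[[-0.015,-0.003,0.019],[-0.014,-0.003,0.02],[-0.015,-0.002,0.02],[-0.013,-0.002,0.018],[0,0,0],[0,0,0],[0,0,0],[0,0,0]]' --angular '[[0.3,-0.2,0.2],[0.3,-0.2,0.2],[0.2,-0.2,0.2],[0.3,-0.2,0.3],[0,0,0],[0,0,0],[0,0,0],[0,0,0]]' --hand '[0,0,0,0,0,0,0,0]'

```text
time: 13.2
tool_pos: [0.5986, -0.1821, 0.0488]
tcp_rot: [-1.809, -1.853, -0.659]
wrist_force: [0.2, 0.1, 0.6]
width: -0.004
```

```bash
python3 g3.py -.125 0 .035 40
```

```text
t 13.2 p [ 0.5986 -0.1821  0.0488] jig [-0.1825 -0.0065  0.0488] x [-0.025  0.776  0.63 ] z [ 0.002  0.63  -0.777] F [0.2 0.1 0.6] w -0.0003 q [-0.62  0.59  1.68  0.55  1.35 -0.9 ]
1 [0.018, -0.003, 0.023] [0.1, 0.5, 0.7] [ 0.595 -0.154  0.042]
2 [0.018, -0.003, 0.024] [0.1, 0.5, 0.6] [ 0.592 -0.125  0.035]
--
```

>>> arm_command --slide '[[0.004,-0.003,0.016],[0.008,-0.003,0.014],[0.01,-0.001,0.012],[0.006,0,0.005],[0,0,0],[0,0,0],[0,0,0],[0,0,0]]' --angular '[[0.1,0.5,0.7],[0.1,0.5,0.6],[0,0,0],[0,0,0],[0,0,0],[0,0,0],[0,0,0],[0,0,0]]' --hand '[0,0,0,0,0,0,0,0]'

```text
time: 14.0
tool_pos: [0.5915, -0.1262, 0.0308]
tcp_rot: [-1.815, -1.819, -0.662]
wrist_force: [0.5, -0.3, 0.5]
width: -0.001
```

```bash
python3 g3.py -.105 0 .035 40;python3 - <<'E'
from h import *
ims=[]
for n,(x,y,w,h) in(("top",(250,155,140,105)),("scene",(250,180,200,150))):
    i=bot.read_camera(n)[:,:,::-1];ims.append(cv2.resize(i[y:y+h,x:x+w],(400,300),interpolation=cv2.INTER_CUBIC))
cv2.imwrite("pics/s6.png",np.hstack(ims))
E
```

```text
t 14.0 p [ 0.5915 -0.1262  0.0308] jig [-0.1265  0.0004  0.0308] x [-0.002  0.766  0.643] z [-0.001  0.643 -0.766] F [ 0.5 -0.3  0.5] w -0.0001 q [-0.56  0.57  1.76  0.6   1.29 -0.88]
1 [0.019, 0.0, 0.011] [0.0, -0.0, 0.0] [ 0.591 -0.105  0.035]
--
```

View pics/s6.png

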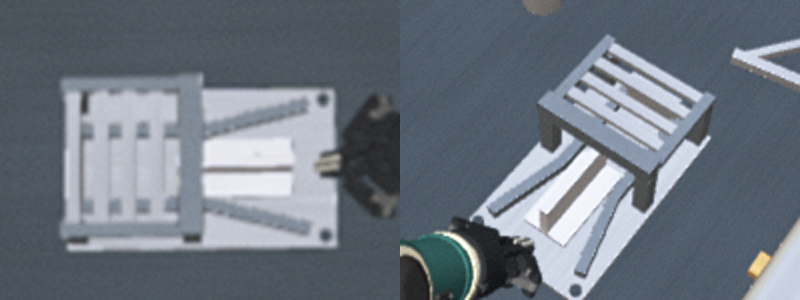

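The shut fingertip (~318,163) is in line with the web's end (~294,168). Begin the push.

>>> arm_command --slide '[[0.008,0,0.001],[0.008,0,0.005],[0.006,0,0.005],[0.006,0,0.005],[0.006,0,0.005],[0.006,0,0.005],[0.006,0,0.005],[0,0,0]]' --angular '[[0,0,0],[0,0,0],[0,0,0],[0,0,0],[0,0,0],[0,0,0],[0,0,0],[0,0,0]]' --hand '[0,0,0,0,0,0,0,0]'

```text
time: 14.9
tool_pos: [0.5923, -0.068, 0.0374]
tcp_rot: [-1.818, -1.821, -0.662]
wrist_force: [0.6, 0.5, 0.0]
width: 0.002
```

```bash
python3 g3.py -.03 0 .036 40
```

```text
t 14.9 p [ 0.5923 -0.068   0.0374] jig [-0.0683 -0.0004  0.0374] x [-0.002  0.768  0.641] z [ 0.002  0.641 -0.768] F [0.6 0.5 0. ] w 0.0002 q [-0.49  0.52  1.83  0.64  1.24 -0.85]
1 [0.014, -0.0, 0.013] [0.1, 0.1, 0.0] [ 0.592 -0.049  0.036]
2 [0.014, -0.0, 0.013] [0.1, 0.1, 0.1] [ 0.592 -0.03   0.035]
--
```

>>> arm_command --slide '[[0.006,0,0.005],[0.006,0,0.005],[0.006,0,0.005],[0.006,0,0.005],[0.006,0,0.005],[0,0,0],[0,0,0],[0,0,0]]' --angular '[[0,0,0],[0,0,0],[0,0,0],[0,0,0],[0,0,0],[0,0,0],[0,0,0],[0,0,0]]' --hand '[0,0,0,0,0,0,0,0]'

```text
time: 15.7
tool_pos: [0.5923, -0.0253, 0.0375]
tcp_rot: [-1.818, -1.822, -0.662]
wrist_force: [0.1, -2.1, -0.5]
width: 0.002
```

```bash
python3 g3.py -.0055 0 .036 40;python3 - <<'E'
from h import *
ims=[]
for n,(x,y,w,h) in(("top",(250,155,140,105)),("scene",(250,180,200,150))):
    i=bot.read_camera(n)[:,:,::-1];ims.append(cv2.resize(i[y:y+h,x:x+w],(400,300),interpolation=cv2.INTER_CUBIC))
cv2.imwrite("pics/s7.png",np.hstack(ims))
E
```

```text
t 15.7 p [ 0.5923 -0.0253  0.0375] jig [-0.0256 -0.0006  0.0375] x [-0.003  0.768  0.64 ] z [ 0.002  0.64  -0.768] F [ 0.1 -2.1 -0.5] w 0.0002 q [-0.43  0.49  1.87  0.68  1.2  -0.82]
1 [0.014, -0.001, 0.014] [0.2, 0.2, 0.1] [ 0.591 -0.006  0.036]
--
```

View pics/s7.png

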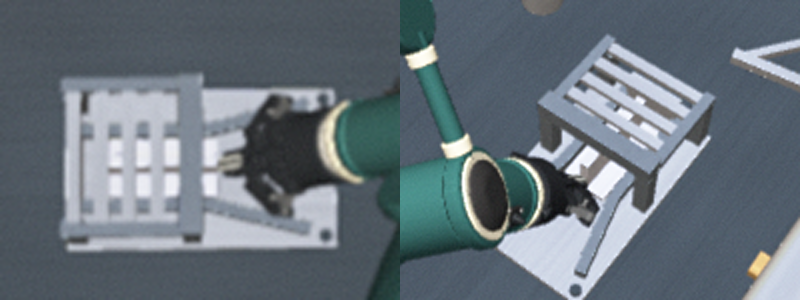

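The T is now mostly under the grille (near end ~(216,170), tip against it), with the gripper body clear of the beam. I'll finish gently.

>>> arm_command --slide '[[0.003,0,0.0025],[0.003,0,0.0025],[0.003,0,0.0025],[0.003,0,0.0025],[0,0,0],[0,0,0],[0,0,0],[0,0,0]]' --angular '[[0,0,0],[0,0,0],[0,0,0],[0,0,0],[0,0,0],[0,0,0],[0,0,0],[0,0,0]]' --hand '[0,0,0,0,0,0,0,0]'

```text
time: 16.6
tool_pos: [0.5928, -0.0095, 0.0375]
tcp_rot: [-1.82, -1.822, -0.663]
wrist_force: [0.7, -2.4, -0.2]
width: 0.002
```

```bash
python3 g3.py -.0055 0 .036 40
```

```text
t 16.6 p [ 0.5928 -0.0095  0.0375] jig [-0.0098 -0.0011  0.0375] x [-0.002  0.769  0.64 ] z [ 0.003  0.64  -0.769] F [ 0.7 -2.4 -0.2] w 0.0002 q [-0.41  0.48  1.88  0.69  1.19 -0.81]
1 [0.002, -0.001, 0.004] [0.3, 0.2, 0.1] [ 0.592 -0.005  0.036]
--
```

>>> arm_command --slide '[[0.002,0,0.001],[0.001,0,0.001],[0.001,0,0.001],[0.001,0,0.001],[0,0,0],[0,0,0],[0,0,0],[0,0,0]]' --angular '[[0,0,0],[0,0,0],[0,0,0],[0,0,0],[0,0,0],[0,0,0],[0,0,0],[0,0,0]]' --hand '[0,0,0,0,0,0,0,0]'

```text
time: 17.4
tool_pos: [0.593, -0.003, 0.0377]
tcp_rot: [-1.82, -1.822, -0.663]
wrist_force: [0.1, -2.3, 0.7]
width: -0.001
```

```bash
python3 g3.py -.0055 0 .036 40
```

```text
t 17.4 p [ 0.593  -0.003   0.0377] jig [-0.0033 -0.0013  0.0377] x [-0.002  0.769  0.639] z [ 0.004  0.639 -0.769] F [ 0.1 -2.3  0.7] w -0.0001 q [-0.4   0.48  1.89  0.69  1.18 -0.81]
1 [-0.003, -0.001, -0.0] [0.3, 0.2, 0.0] [ 0.592 -0.005  0.036]
--
```

>>> arm_command --slide '[[0.001,0,0.001],[0.001,0,0.001],[0.001,0,0.001],[0.001,0,0.001],[0,0,0],[0,0,0],[0,0,0],[0,0,0]]' --angular '[[0,0,0],[0,0,0],[0,0,0],[0,0,0],[0,0,0],[0,0,0],[0,0,0],[0,0,0]]' --hand '[0,0,0,0,0,0,0,0]'

```text
time: 18.2
tool_pos: [0.5931, -0.0026, 0.0379]
tcp_rot: [-1.824, -1.829, -0.658]
wrist_force: [-0.6, -3.0, 1.7]
width: -0.001
```

```bash
python3 g3.py -.0055 0 .036 40;python3 - <<'E'
from h import *
ims=[]
for n,(x,y,w,h) in(("top",(250,155,140,105)),("scene",(290,180,140,105))):
    i=bot.read_camera(n)[:,:,::-1];cv2.imwrite(f"pics/{n}8full.png",i);ims.append(cv2.resize(i[y:y+h,x:x+w],(400,300),interpolation=cv2.INTER_CUBIC))
cv2.imwrite("pics/s8.png",np.hstack(ims))
E
```

```text
t 18.2 p [ 0.5931 -0.0026  0.0379] jig [-0.0029 -0.0014  0.0379] x [-0.005  0.774  0.633] z [ 0.005  0.633 -0.774] F [-0.6 -3.   1.7] w -0.0001 q [-0.39  0.48  1.89  0.69  1.17 -0.8 ]
1 [-0.003, -0.001, -0.0] [0.3, 0.7, 0.2] [ 0.592 -0.005  0.036]
--
```

View pics/s8.png

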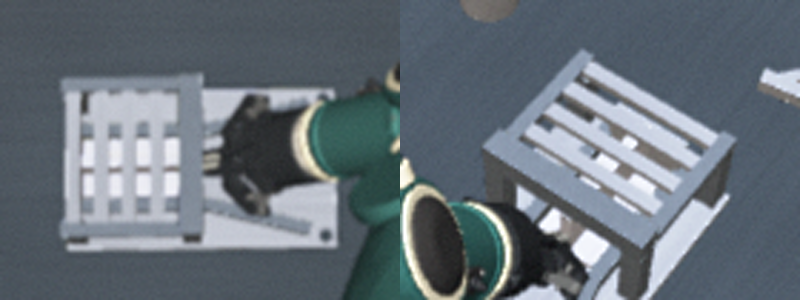

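The arm stopped advancing at about the expected place. One firmer push to confirm it is the stop.

>>> arm_command --slide '[[0.002,0,0.002],[0.003,0,0.0025],[0.003,0,0.0025],[0.003,0,0.0025],[0,0,0],[0,0,0],[0,0,0],[0.002,0,0.002]]' --angular '[[0,0.3,0],[0,0.2,0],[0,0.2,0],[0,0,0],[0,0,0],[0,0,0],[0,0,0],[0,0,0]]' --hand '[0,0,0,0,0,0,0,0]'

```text
time: 19.1
tool_pos: [0.5939, -0.0023, 0.0383]
tcp_rot: [-1.829, -1.849, -0.653]
wrist_force: [-8.1, -24.2, 13.0]
width: -0.001
```

```bash
python3 g3.py -.06 0 .042 40
```

```text
t 19.1 p [ 0.5939 -0.0023  0.0383] jig [-0.0026 -0.0022  0.0383] x [-0.014  0.783  0.621] z [ 0.008  0.621 -0.783] F [ -8.1 -24.2  13. ] w -0.0001 q [-0.39  0.47  1.89  0.68  1.16 -0.8 ]
1 [-0.021, -0.001, -0.019] [0.3, 0.8, 0.4] [ 0.593 -0.031  0.04 ]
2 [-0.021, -0.001, -0.02] [0.2, 0.8, 0.3] [ 0.592 -0.059  0.042]
--
```

It is a firm stop: 24 N and no further travel. Withdraw.

>>> arm_command --slide '[[-0.007,0,-0.006],[-0.015,0,-0.013],[-0.022,0,-0.019],[-0.022,0,-0.019],[-0.022,0,-0.022],[-0.015,0,-0.022],[0,0,-0.01],[0,0,0]]' --angular '[[0,0,0],[0,0,0],[0,0,0],[0,0,0],[0,0,0],[0,0,0],[0,0,0],[0,0,0]]' --hand '[0,0,0,0,0,0,0,0]'

```text
time: 19.9
tool_pos: [0.593, -0.1572, 0.0598]
tcp_rot: [-1.822, -1.844, -0.652]
wrist_force: [0.5, -0.2, -0.6]
width: 0.003
```

```bash
python3 g3.py -.25 0 .15 20
```

```text
t 19.9 p [ 0.593  -0.1572  0.0598] jig [-0.1575 -0.0011  0.0598] x [-0.013  0.779  0.626] z [ 0.003  0.627 -0.779] F [ 0.5 -0.2 -0.6] w 0.0002 q [-0.59  0.54  1.73  0.57  1.33 -0.87]
1 [-0.003, -0.0, -0.026] [0.1, -3.8, 0.1] [ 0.593 -0.176  0.078]
2 [-0.005, -0.0, -0.025] [0.1, -3.7, 0.1] [ 0.593 -0.194  0.096]
3 [-0.006, -0.0, -0.025] [0.0, -3.8, 0.1] [ 0.593 -0.212  0.114]
4 [-0.008, -0.0, -0.025] [0.1, -3.7, 0.2] [ 0.593 -0.231  0.133]
5 [-0.01, -0.001, -0.024] [0.0, -3.8, 0.1] [ 0.592 -0.25   0.15 ]
--
```

>>> arm_command --slide '[[0,0,-0.025],[0.01,0,-0.025],[0.01,0,-0.025],[0.01,0,-0.025],[0.01,0,-0.01],[0,0,0],[0,0,0],[0,0,0]]' --angular '[[0,0,0],[0,-3,0],[0,-3,0],[0,-3,0],[0,-3,0],[0,0,0],[0,0,0],[0,0,0]]' --hand '[0,0,0,0,0,0,0,0]'

```text
time: 20.7
tool_pos: [0.5886, -0.18, 0.1691]
tcp_rot: [-1.942, -1.97, -0.468]
wrist_force: [-0.7, 0.2, -0.1]
width: 0.001
```

Run:
```python
from h import *
show()
tee=[(.008,s*.03,.018) for s in(-1,1)]+[(.128,s*.03,.018) for s in(-1,1)]+[(.008,s*.006,.068) for s in(-1,1)]+[(.128,s*.006,.068) for s in(-1,1)]
ims=[]
for n,(x,y,w,h) in(("top",(260,170,80,80)),("scene",(310,185,110,110))):
    i=bot.read_camera(n)[:,:,::-1];cv2.imwrite(f"pics/{n}9full.png",i);c=cv2.resize(i[y:y+h,x:x+w],(400,400),interpolation=cv2.INTER_CUBIC)
    for u in proj(n,J(tee)):
        q=(u-[x,y])*400/w;cv2.circle(c,tuple(int(v) for v in q),4,(0,0,255),1)
    ims.append(c)
cv2.imwrite("pics/s9.png",np.hstack(ims))
```

```text
t 20.7 p [ 0.5886 -0.18    0.1691] jig [-0.1803  0.0035  0.1691] x [-0.013  0.89   0.456] z [-0.007  0.456 -0.89 ] F [-0.7  0.2 -0.1] w 0.0001 q [-0.55  0.35  1.7   0.4   1.38 -0.7 ]
```

View pics/s9.png

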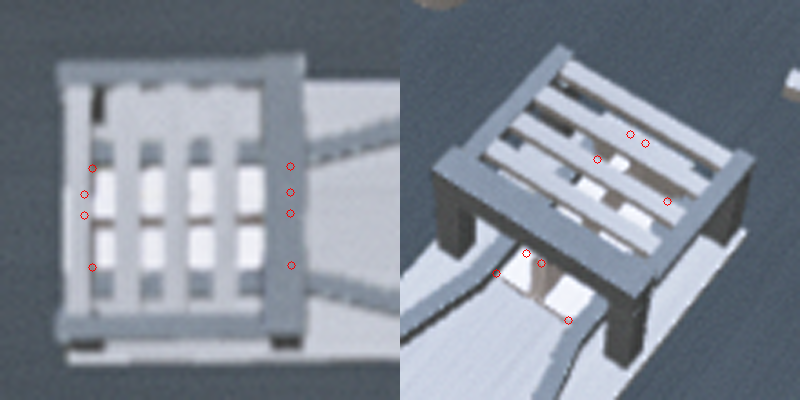

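View pics/top9full.png

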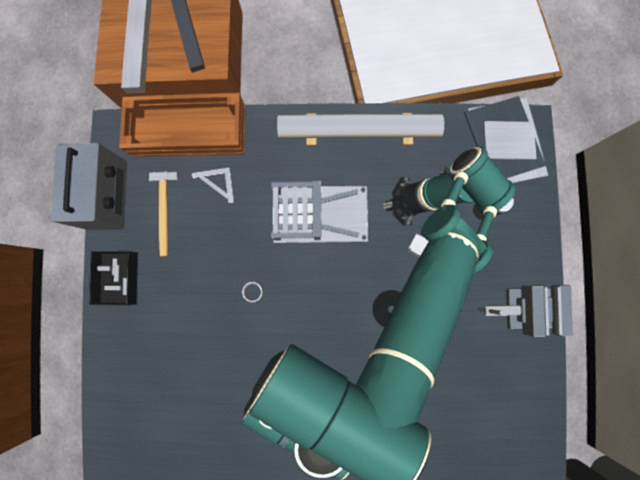

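View pics/scene9full.png

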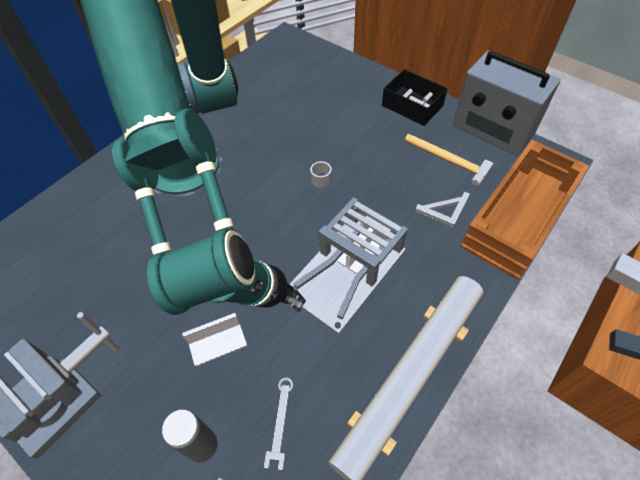

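Run:
```python
from h import *
g=cv2.cvtColor(cv2.imread("pics/scene9full.png"),cv2.COLOR_BGR2GRAY).astype(np.float32)
k=110/400;S=lambda x,y:np.array([310+(x-400)*k,185+y*k])
P=plane("scene",edge(g,S(497,273),S(568,320),.1,.9,w=3),.018);print("near edge jig x,y",injig(P)[::4,:2].round(4).tolist(),np.median(injig(P)[:,0]))
```

```text
near edge jig x,y [[0.0092, 0.0244], [0.0095, 0.0164], [0.0069, 0.008], [0.0072, 0.0], [0.0088, -0.0078], [0.0099, -0.0156], [0.0079, -0.0237]] 0.00871600470029268
```

The full scene shows the bystanders at their original pixels (can 183,428; wrench; angle 215,340; pipe end 320,174) and the arm clear. The T's near edge measures jig x ≈ 8.7 mm, against 8 mm when home.

```bash
python3 -c "
from workcell import bot
bot.finish_job()"
```

```text
the job is handed in; nothing more can be done
```

The T-section is home under the grille, flange down and web up, and released. I handed the job in at about 21 s; no verdict is reported.

**What I did:** I picked the T up by its web, carried it over the jig and set it down in the funnel. I slid it partway in while holding it, then let go. I pushed it the rest of the way with the shut fingers, leaning the tool back about 40°.

**Last checks:**
- **End stop:** the last firm push met about 24 N with only 0.3 mm of further travel.
- **Position along the jig:** the T's near edge measures jig x ≈ 8.7 mm, against 8 mm when fully home. The readings along the edge ran from 6.9 to 9.9 mm.
- **Sideways and angle:** the T's edges line up with the expected home position to about a pixel (1.5 to 3 mm) in both views.
- **Bystanders:** everything visible looked unmoved. In the last top view the arm hid most of the can, disc and angle offcut. The scene view showed the can and angle in place but not the disc, so the disc was only partly visible at the end.
- **Arm:** it stood clear of everything in the pictures, with no force on the wrist.

**One disagreement:** at the stop, the tool was about 3 mm farther in than I had worked out from the finger size. The camera reading agrees with fully home, so I put this down to my estimate of the fingertip shape.

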